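# Index the rosette turntable to the four-dot station and lock it

### The arm

A 6-joint arm with a two-finger parallel gripper is mounted at the origin on a cart in front of the work surface, level with it; the furniture and walls round the work are solid. World frame = base frame: x ahead of the robot, y to its left, z up, the work surface at z = 0. Lengths are in m, angles in rad, forces in N, time in s.
With the tool pointing down it reaches from about 0.3 to 0.775 m from the base axis. Payload 14.6 kg.
Tool frame: the origin (TCP) lies on the centre line of the jaws, within the pads' length; the fingertips stand ctrl.tcp_to_tips ahead of it and the grasp point (between the pads) lies 2 mm behind it (ctrl.tcp_to_tips is the distance from the TCP to the fingertips, in m); z points along the fingers, y is the line along which they close (so a half turn about z gives the same grasp; the last joint's range is limited). The gripper opens to 94 mm and grips with 3 to 60 N. Pads are 16 mm wide; open, the fingers measure 119 mm over their backs; the gripper's body (75 mm by 177 mm) begins 78 mm behind the grasp point.
Start: joints at [-1.239, 0.3, 1.521, -0, 1.321, -0.067], TCP at [0.214, -0.507, 0.198] pointing down, gripper open.
Joint ranges: [-3.03, 3.03], [-0.79, 2.21], [0.23, 2.52], [-1.04, 4.18], [0, 3.07], [-2.55, 2.55]. Speed limits (rad/s): [2.22, 2.22, 2.57, 3.14, 3.14, 3.14].

### API

Orientations are given as [roll, pitch, yaw] about the fixed x, y, z axes, in that order (R = Rz(yaw) Ry(pitch) Rx(roll)).
In Python, from station import telemetry, viewer, hand_in, ctrl gives the robot as it stands.
- The arm moves only by the tool step_arm, never from a script. Its argument "plan" is a list of rows, each an object of numbers: "dx", "dy", "dz": the shift along the tool's x, y, z scaled (see below); "rx", "ry", "rz": the turn, a rotation vector about the tool's x, y, z scaled (see below); "claw": the closure, from 0 (fully open) to 1 (shut). In form: [{"dx": .., "dy": .., "dz": .., "rx": .., "ry": .., "rz": .., "claw": ..}, ...]. A call has 1 to 10 rows; each row shifts and turns the commanded pose from where the row before left it, along the tool's axes as they then stand; what a row does not reach is not made up. The controller multiplies each number of a shift by 0.1 m and each number of a turn by 90 degrees. A row lasts 1/10 s, in which the tool goes at most 50 mm and 8.59 degrees, less where a joint would pass 70% of its speed; a pose out of reach is approached as far as the arm can. A call with a number of a shift or a turn outside -1 to 1 is refused whole. A call with a gripper value outside its range is refused whole. The fingers move at their own pace and stop on an object; "grip_force" is the grip in N (left out, the last holds). Time passes only in rows, so rows that do not move let the fingers close. It gives the time, the measured TCP pose, the force, the opening and the grip force at its end, in the units of the state.
- telemetry.get_obs(): the state, without advancing time (a new reading comes with each control period).
- viewer.camera(name): name is "scene" or "side" or "wrist"; returns a dict with "img" (400x640x3 uint8, red, green, blue), "z_map" (400x640 float32, m along the optical axis (not along the pixel's ray), 0 where there is no reading), "fx", "fy", "cx", "cy" (pixels), "dist" ([k1, k2, p1, p2, k3] as OpenCV has them; the pictures are not rectified), "R" (3x3) and "t" (3): a world point X has camera coordinates R X + t; the wrist camera has in their place "tool_from_camera" (4x4, takes a point from camera to tool coordinates, whose origin is the TCP and whose axes are the flange's). Camera axes: x right, y down, z forward; pixel columns grow to the right and rows downward; lengths in m; the calibration is good to about 2 mm. A picture is of the moment at which its call begins: read the wrist's pose just before it.
- hand_in(): hands the job in; it is judged then, once.
Trained networks look in a picture, given as the dict that the camera call returned (one of the last four; its "shot" number tells which), for a name from the list of things; names that differ only in an ending like _2 or _b are one class to them, and where a whole thing is asked for, a point or a joint stands for the part that bears it (a point fixed in the world has none). Each returns a list of dicts, best first, with "score" (0 to 1); they miss things now and then, are a little off and sometimes report something else, mostly with a low value. They report only what shows in the picture. A call takes as long as a camera call.
- viewer.recognise(target, picture): "rect" ([left, top, right, bottom] in pixels, round what is visible of it).
The state is a dict: "time_s": time; "qpos": joint angles; "joint_vel": joint speeds; "tau": joint torques, N m; "ee_pos": TCP position; "eef_rot": TCP orientation; "force": force on the tool from outside, world axes, zero at the start; "moment": the same for the moment, N m; "grip_width": finger opening in m; "grip_force": force on a finger pad.
Only numpy, scipy, OpenCV 4.12 (cv2) and the standard library are available. Lean on these libraries where they do the work, as an engineer would, in place of code of your own. Each camera call takes 0.05 s, during which the arm holds its last target. There are 200 camera calls.

### The job

The half-carved rosette sits on an indexing turntable: with the fingertips push the turntable's upright steel tab round until its pointer clicks in at the station marked with four dots. Then push the ball-ended lock lever fully home, so that its nose sits in the notched rim and the rosette is locked for carving the next petal. Push gently, do not grip or lift anything, and leave the wooden cube, batten, stick, offcut, gouge and pencil round about where they lie.

Things in the scene. Friction and masses are not known exactly. Their poses are not given: they have to be found in the camera images.
- turntable: Dark steel base of the indexing turntable, bolted to the bench, 15 mm thick. Origin: on the turntable's vertical axis, at bench height; z up; -x points roughly to the robot side, to station three in the middle of a fan-shaped segment that reaches 142 mm from the axis. Nothing of the turntable but the rosette, the tab and the lever's stem and ball is over 40 mm high.
- rosette_top (a point): Centre of the top of the half-carved rosette: a pale wooden disc 100 mm wide, its top 56 mm above the bench, screwed onto the index plate and turning with it.
- plunger_knob (a point): Black knob, 19 mm across, 35 mm high, of the spring plunger at the right rear of the base, whose ball rides on the notched rim; leave it alone.
- index_plate (a joint): Turn of the notched index plate (130 mm wide) with rosette and tab, rad, about the z axis of turntable; grows anticlockwise from above: the tab goes left to right for the robot. Stops at -1.3, 1.3. Stations 1 to 5: -1.047, -0.524, 0, 0.524, 1.047. A ball clicks in within 0.09 of each; elsewhere the plate stays as left. Starts at -1.05 to 0. Pushing the tab takes 1 to 8 N.
- tab (a point): Middle of the upright steel tab on the plate's rim: 8 mm thick along the turning direction, 22 mm radially (78 to 100 mm from the axis), 21 to 68 mm above the bench, 28 mm clear of the rosette's edge; this point is 89 mm from the axis, 48 mm above the bench. The arm below it is 16 mm wide, its top at 30 mm. Site axes: -x outward from the turntable's axis, y tangential, z up.
- pointer_tip (a point): Tip of the small conical pointer on the outer side of the tab, 112 mm from the axis, 23 mm above the bench.
- station_4 (a point): Point 112 mm from the axis, 23 mm above the bench, over the tick line of the four-dot station: where the pointer tip has to come. The five stations, 30 degrees apart on the fan, have steel plates 26x28 mm bearing one to five dark dots: one dot at the robot's far left, three in the middle, five at the far right.
- lock_lever (a joint): Swing of the lock lever at the turntable's left rear, rad, about the vertical axis through lever_pivot: 0 fully home (nose in a notch of the plate), 0.5 fully out; grows clockwise from above. Starts 0.20 to 0.29, stays as left, takes 1 to 4 N at the ball. The nose goes home only while the plate stands at a station; otherwise it stops on the rim at about 0.13.
- lever_ball (a point): Centre of the black ball knob, 25 mm across, on top of a 10 mm stem at the end of the lock lever, 58 mm above the bench, 114 mm from the lever's pivot. To go home it moves roughly toward the robot and to the right, to 115 mm from the turntable's axis.
- lever_pivot (a point): Point on the lock lever's vertical pivot axis, at the height of its ball (58 mm above the bench; the pivot itself is only 37 mm high).
- red_cube: Reddish wooden cube 38x40x46 mm to the right of the turntable, bystander; origin at the centre of its underside.
- batten_1: Dark wooden batten 30x85x30 mm to the right of the turntable, bystander; origin at the centre of its underside.
- chalk: Pale stick 16x45x14 mm to the left of the turntable, bystander; origin at the centre of its underside.
- offcut_c: Wooden offcut 26x65x20 mm to the left of the turntable, bystander; origin at the centre of its underside.
- gouge_02: Carving gouge 233 mm long, 22 mm thick, farther left, bystander; origin at the centre of its underside.
- pencil: Yellow carpenter's pencil 7x170x6 mm, left of the gouge, bystander; origin at the centre of its underside.

How it is judged:
On the way, in this order (a step that is already met when the one before it is completed fails the run):
1. the tab's pointer stands at the four-dot station, the lock lever still out (value of joint index_plate between 0.4636 and 0.5836 rad and value of joint lock_lever above 0.15 rad), for 0.2 s.
2. the lock lever is home with the pointer at the four-dot station (value of joint index_plate between 0.4936 and 0.5536 rad and value of joint lock_lever below 0.04 rad), for 0.2 s.
At the end, for the whole second after the job is handed in: The index plate stands within 0.03 rad of the four-dot station (pointer tip within 6 mm of its tick), the lock lever is home (under 0.04 rad), and the six bystanders lie within 20 mm of where they were (all of step 2 and horizontal distance between pointer_tip and station_4 below 0.006 m and distance of each of red_cube, batten_1, chalk, offcut_c, gouge_02, pencil from where it was at the start of the episode below 0.02 m); the robot touches nothing.
It fails at once if a bystander (cube, batten, stick, offcut, gouge or pencil) is shoved, lifted or carried by 20 mm (distance of any of red_cube, batten_1, chalk, offcut_c, gouge_02, pencil from where it was at the start of the episode above 0.02 m).
It fails at once if the tab is gripped, or pushed with more than 35 N (contact force between the fingers and index_plate above 35 N).
It fails at once if the lock lever is gripped, or pushed with more than 35 N (contact force between the fingers and lock_lever above 35 N).
It also fails if it takes over 58 s, if anything falls off the work surface, if the arm or the gripper's body presses on something with over 40 N, if the wrist force passes 120 N, or if a joint passes its speed limit or range.

## Working session

There is one attempt and no reset: what is moved stays moved. The work goes in short steps, Python scripts to look and compute and a tool call to move; the robot and the scene stay as the last step left them, time stands still between calls to the robot, and variables do not carry over. Pictures are saved under pics/ and viewed, at most 10 in all, crops included, and the job is handed in when it is done.

Besides the shell and the picture viewer there is one more tool, called in YAML: its name, and indented under it one key for each argument. step_arm: Moves the arm, as the interface text tells. Shifts and turns lie within -1 to 1; 1 stands for 0.1 m of shift or 90 degrees of turn. Its arguments: {"type":"object","properties":{"plan":{"type":"array"},"grip_force":{"type":"number"}},"required":["plan"]}

```bash
mkdir -p pics
cat > h.py <<'E'
import numpy as np, cv2
from station import telemetry, viewer, hand_in, ctrl
def world(c,u,v,z=None):
    """pixel -> world point, from z_map (median 3x3) or on the plane of height z"""
    K=np.array([[c['fx'],0,c['cx']],[0,c['fy'],c['cy']],[0,0,1.]])
    n=cv2.undistortPoints(np.array([[[u,v]]],float),K,np.array(c['dist'],float))[0,0]
    r=np.array([n[0],n[1],1.]); R=np.array(c['R']); t=np.array(c['t'])
    if z is None:
        p=c['z_map'][int(v)-1:int(v)+2,int(u)-1:int(u)+2]; p=p[p>0]
        d=np.median(p) if p.size else np.nan
    else:
        o=-R.T@t; d=(z-o[2])/(R.T@r)[2]
    return R.T@(r*d-t)
E
python3 - <<'E'
from h import *
o=telemetry.get_obs(); print(o['ee_pos'],o['eef_rot'],ctrl.tcp_to_tips,o['time_s'])
for n in ['scene','side']:
    c=viewer.camera(n); cv2.imwrite(f'pics/{n}.png',c['img'][:,:,::-1])
    print(n,-np.array(c['R']).T@c['t'],c['fx'])
    for k in ['rosette_top','plunger_knob','tab','pointer_tip','lever_ball','lock_lever','turntable','red_cube','batten_1','chalk','offcut_c']:
        for d in viewer.recognise(k,c)[:2]:
            l,t,r,b=d['rect']; print(k,round(d['score'],2),np.round(d['rect']),np.round(world(c,(l+r)/2,(t+b)/2),3))
E
```

```text
[ 0.21348349 -0.50655708  0.19766095] [-3.14037564e+00 -9.97091582e-05  3.98802523e-01] 0.017 0.0
scene [0.21385222 0.57144727 0.56162588] 411.1596114200608
rosette_top 0.86 [305. 176. 365. 216.] [ 0.581 -0.177  0.049]
plunger_knob 0.57 [291. 166. 389. 236.] [ 0.572 -0.185  0.033]
tab 0.87 [304. 175. 360. 210.] [ 0.595 -0.187  0.049]
pointer_tip 0.93 [309. 176. 363. 213.] [ 0.581 -0.179  0.052]
lever_ball 0.78 [290. 186. 305. 220.] [ 0.628 -0.082  0.067]
lever_ball 0.64 [182. 262. 242. 310.] [0.67  0.166 0.004]
lock_lever 0.57 [290. 185. 307. 222.] [ 0.626 -0.083  0.065]
lock_lever 0.37 [280. 228. 298. 241.] [ 0.624 -0.037  0.012]
turntable 0.65 [291. 164. 389. 236.] [ 0.572 -0.186  0.035]
red_cube 0.71 [360. 156. 377. 175.] [ 0.584 -0.388  0.035]
batten_1 0.82 [340. 151. 354. 173.] [ 0.651 -0.39   0.029]
batten_1 0.55 [362. 154. 375. 177.] [ 0.584 -0.389  0.035]
chalk 0.7 [362. 154. 377. 174.] [ 0.582 -0.39   0.04 ]
chalk 0.15 [248. 221. 273. 246.] [ 0.674 -0.     0.019]
offcut_c 0.52 [246. 221. 275. 248.] [0.672 0.002 0.019]
side [0.36625375 0.59953223 0.49812301] 387.8210504176530
[... 186 characters left out ...]
.27 [280. 200. 297. 230.] [ 0.643 -0.076  0.065]
pointer_tip 0.69 [296. 189. 357. 219.] [ 0.587 -0.174  0.052]
pointer_tip 0.38 [283. 179. 378. 246.] [ 0.576 -0.175  0.03 ]
lever_ball 0.5 [281. 198. 299. 233.] [ 0.64  -0.075  0.065]
lever_ball 0.33 [339. 168. 356. 184.] [ 0.588 -0.386  0.033]
lock_lever 0.59 [282. 197. 298. 230.] [ 0.64  -0.077  0.068]
turntable 0.94 [284. 181. 378. 247.] [ 0.574 -0.173  0.028]
red_cube 0.6 [339. 168. 358. 186.] [ 0.585 -0.389  0.028]
batten_1 0.45 [318. 165. 326. 187.] [ 0.658 -0.371  0.028]
chalk 0.7 [280. 236. 296. 257.] [ 0.628 -0.032  0.014]
chalk 0.22 [280. 203. 298. 236.] [ 0.64  -0.07   0.057]
offcut_c 0.6 [250. 230. 271. 258.] [ 0.683 -0.012  0.02 ]
```

Run:
```python
import cv2,numpy as np
a=cv2.imread('pics/scene.png')[140:260,260:400]; b=cv2.imread('pics/side.png')[150:270,260:400]
f=lambda i:cv2.resize(i,(560,480),interpolation=cv2.INTER_CUBIC)
cv2.imwrite('pics/s1.png',cv2.resize(a,None,fx=5,fy=5,interpolation=cv2.INTER_CUBIC)); cv2.imwrite('pics/s2.png',cv2.resize(b,None,fx=5,fy=5,interpolation=cv2.INTER_CUBIC))
```

```text
(no output)
```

View pics/s1.png

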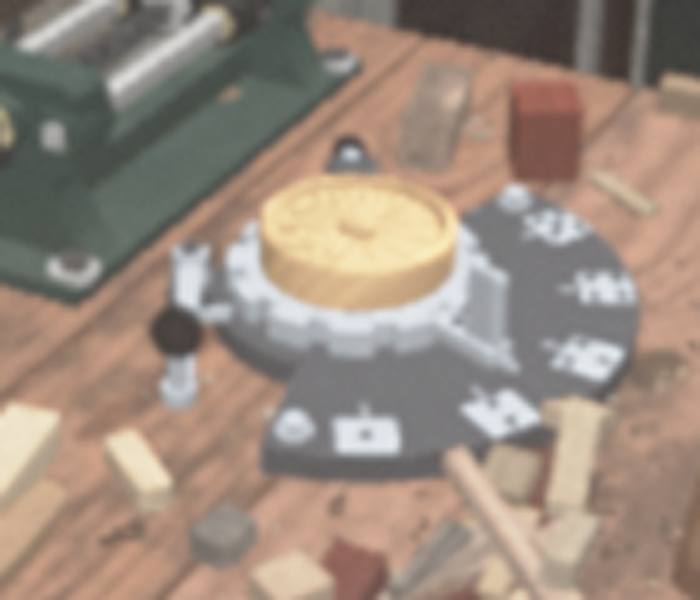

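View pics/s2.png

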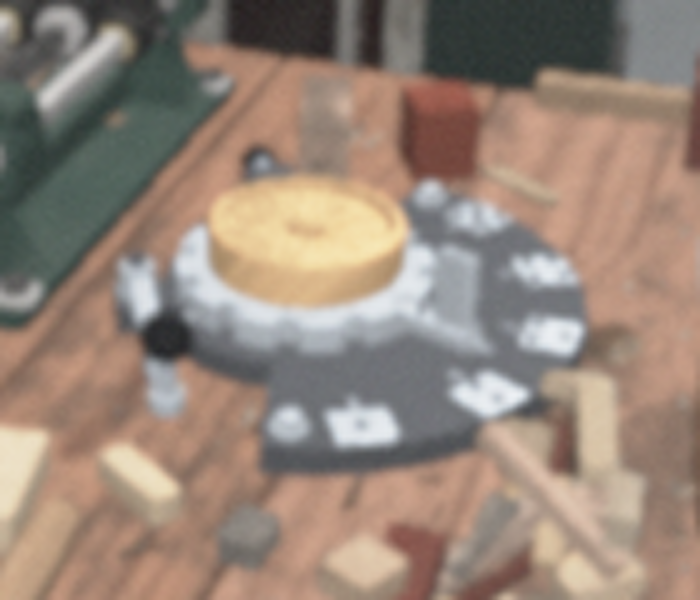

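```bash
cat >> h.py <<'E'
def cloud(c):
    K=np.array([[c['fx'],0,c['cx']],[0,c['fy'],c['cy']],[0,0,1.]])
    v,u=np.nonzero(c['z_map']>0); d=c['z_map'][v,u]
    n=cv2.undistortPoints(np.stack([u,v],1).astype(float)[:,None],K,np.array(c['dist'],float))[:,0]
    P=np.c_[n*d[:,None],d]-np.array(c['t'])
    return P@np.array(c['R']), c['img'][v,u]
def circle(p):
    s=np.linalg.lstsq(np.c_[2*p,np.ones(len(p))],(p**2).sum(1),rcond=None)[0]
    return s[:2],np.sqrt(s[2]+s[:2]@s[:2])
E
python3 - <<'E'
from h import *
img=np.zeros((600,800,3),np.uint8); hm=np.zeros((600,800),np.float32)-1
for n in ['scene','side']:
    c=viewer.camera(n); P,col=cloud(c); col=col.astype(int)
    m=(np.hypot(P[:,0]-.585,P[:,1]+.18)<.1)&(col[:,0]>col[:,2]*1.35)&(P[:,2]>.02)
    q=P[m]; zt=np.median(q[q[:,2]>.05,2]); top=q[q[:,2]>zt-.004]
    hull=cv2.convexHull(top[:,:2].astype(np.float32))[:,0]
    print(n,'rosette n',len(top),'z',zt,'centre',cv2.minEnclosingCircle(hull.astype(np.float32)),circle(hull),top[:,:2].min(0),top[:,:2].max(0))
    b=(np.hypot(P[:,0]-.63,P[:,1]+.08)<.05)&(col.sum(1)<180)&(P[:,2]>.035)
    print('ball',P[b].mean(0),P[b].min(0),P[b].max(0),b.sum())
    # tab top: light, non-yellow, z>0.05
    t=(np.hypot(P[:,0]-.585,P[:,1]+.18)<.13)&(P[:,2]>.045)&(P[:,2]<.075)&(P[:,0]<.55)&(col[:,0]<col[:,2]*1.25)
    print('tab',t.sum(),P[t].mean(0),P[t].min(0),P[t].max(0))
    # machine / tall things
    for lo in (.03,.08,.12,.2):
        s=(P[:,2]>lo)&(P[:,0]>.5)&(P[:,0]<.9)&(P[:,1]>-.35)&(P[:,1]<.25)&(np.hypot(P[:,0]-.6,P[:,1]+.16)>.13)
        if s.any(): print('tall',lo,s.sum(),np.round(np.percentile(P[s],1,axis=0),3),np.round(np.percentile(P[s],99,axis=0),3))
    s=(P[:,2]>.02)&(P[:,0]<.5)&(P[:,0]>.25)&(P[:,1]>-.45)&(P[:,1]<.2)
    print('near',s.sum(),np.round(P[s].min(0),3),np.round(P[s].max(0),3))
    cc=(P[:,0]>.35)&(P[:,0]<.85)&(P[:,1]>-.42)&(P[:,1]<.14)
    for p,k in zip(P[cc],col[cc]):
        r=int((.85-p[0])*1200); w=int((.14-p[1])*1200)
        cv2.circle(img,(w,r),2,tuple(int(x) for x in k[::-1]),-1)
for i in range(5):
    r=int((.85-(.4+.1*i))*1200); cv2.putText(img,f'x{.4+.1*i:.1f}',(0,r),0,.4,(0,255,0)); cv2.line(img,(0,r),(670,r),(0,255,0),1)
    w=int((.14-(.1-.1*i))*1200); cv2.line(img,(w,0),(w,600),(0,255,0),1); cv2.putText(img,f'y{.1-.1*i:.1f}',(w,12),0,.4,(0,255,0))
cv2.imwrite('pics/top.png',img)
E
```

```text
scene rosette n 631 z 0.05241840475900596 centre ((0.6112514138221741, -0.21423767507076263), 0.04954647272825241) (array([ 0.61137387, -0.21418886]), np.float64(0.04873441233776888)) [ 0.56192348 -0.26297639] [ 0.65968095 -0.1651126 ]<stdin>:10: RuntimeWarning: Mean of empty slice.
  ret = um.true_divide(
Traceback (most recent call last):
ValueError: zero-size array to reduction operation minimum which has no identity
```

```bash
cat >> h.py <<'E'
def tri(cs,px):
    A=[];B=[]
    for c,(u,v) in zip(cs,px):
        o=-np.array(c['R']).T@np.array(c['t']); d=world(c,u,v,0.0)-o; d/=np.linalg.norm(d)
        M=np.eye(3)-np.outer(d,d); A.append(M); B.append(M@o)
    return np.linalg.lstsq(np.vstack(A),np.hstack(B),rcond=None)[0]
E
python3 - <<'E'
from h import *
img=np.zeros((600,680,3),np.uint8); cs=[]
for n in ['scene','side']:
    c=viewer.camera(n); cs.append(c); P,col=cloud(c); col=col.astype(int)
    m=(np.hypot(P[:,0]-.61,P[:,1]+.214)<.07)&(col[:,0]>col[:,2]*1.35)&(P[:,2]>.048)
    hull=cv2.convexHull(P[m][:,:2].astype(np.float32))[:,0]
    print(n,'rosette',circle(hull),np.percentile(P[m][:,2],[50,90]))
    b=(np.hypot(P[:,0]-.63,P[:,1]+.085)<.04)&(col.max(1)<90)&(P[:,2]>.045)
    if b.any(): print('ball',P[b].mean(0),P[b].min(0),P[b].max(0),b.sum())
    for lo in (.03,.08,.12,.2):
        s=(P[:,2]>lo)&(P[:,0]>.5)&(P[:,0]<.9)&(P[:,1]>-.35)&(P[:,1]<.25)&(np.hypot(P[:,0]-.61,P[:,1]+.21)>.15)
        if s.any(): print('tall',lo,s.sum(),np.round(np.percentile(P[s],1,axis=0),3),np.round(np.percentile(P[s],99,axis=0),3))
    s=(P[:,2]>.02)&(P[:,0]<.46)&(P[:,0]>.25)&(P[:,1]>-.45)&(P[:,1]<.2)
    if s.any(): print('near',s.sum(),np.round(P[s].min(0),3),np.round(P[s].max(0),3))
    cc=(P[:,0]>.35)&(P[:,0]<.85)&(P[:,1]>-.42)&(P[:,1]<.14)
    for p,k in zip(P[cc],col[cc]):
        cv2.circle(img,(int((.14-p[1])*1200),int((.85-p[0])*1200)),2,tuple(int(x) for x in k[::-1]),-1)
for i in range(5):
    r=int((.85-(.4+.1*i))*1200); cv2.putText(img,f'x{.4+.1*i:.1f}',(0,r),0,.4,(0,255,0)); cv2.line(img,(0,r),(670,r),(0,255,0),1)
    w=int((.14-(.1-.1*i))*1200); cv2.line(img,(w,0),(w,600),(0,255,0),1); cv2.putText(img,f'y{.1-.1*i:.1f}',(w,12),0,.4,(0,255,0))
cv2.imwrite('pics/top.png',img)
F=lambda a,b:[(260+a[0]/5-.4,140+a[1]/5-.4),(260+b[0]/5-.4,150+b[1]/5-.4)]
for k,a,b in [('ball',(178,332),(167,338)),('stemfoot',(180,392),(166,405)),('rearwhite',(190,250),(133,268)),('tabtopinner',(470,264),(443,248)),('tabtopouter',(503,266),(476,249)),('ptr',(515,370),(488,350)),('dot1 plate',(367,436),(361,427)),('st3plate',(588,360),(550,335)),('st4plate',(600,290),(545,272)),('5',(555,227),(480,217)),('plunger',(347,150),(260,160))]:
    p=tri(cs,F(a,b)); print(k,np.round(p,3),'axis dist',np.round(np.hypot(*(p[:2]-[.611,-.214])),3))
E
```

```text
scene rosette (array([ 0.61088966, -0.21459738]), np.float64(0.04869224624682582)) [0.05202297 0.05521987]
ball [ 0.63083157 -0.07543014  0.06239243] [ 0.62205306 -0.08311908  0.05301249] [ 0.64073165 -0.06900208  0.06985366] 62
tall 0.03 52213 [ 0.54  -0.338  0.036] [0.885 0.247 0.494]
tall 0.08 46521 [ 0.769 -0.339  0.084] [0.885 0.247 0.495]
tall 0.12 41122 [ 0.797 -0.337  0.124] [0.885 0.247 0.496]
tall 0.2 33632 [ 0.811 -0.334  0.204] [0.885 0.247 0.498]
near 5449 [ 0.25 -0.45  0.02] [0.46  0.2   0.514]
side rosette (array([ 0.61363042, -0.21367385]), np.float64(0.04930731739788075)) [0.05277906 0.05611442]
ball [ 0.63277284 -0.07499899  0.06263599] [ 0.62459394 -0.08598684  0.05182683] [ 0.6438479  -0.06845772  0.07283659] 75
tall 0.03 58045 [ 0.539 -0.336  0.036] [0.885 0.248 0.478]
tall 0.08 51532 [ 0.771 -0.336  0.084] [0.885 0.247 0.479]
tall 0.12 45555 [ 0.797 -0.335  0.123] [0.885 0.247 0.479]
tall 0.2 37472 [ 0.812 -0.331  0.204] [0.885 0.247 0.48 ]
near 6180 [ 0.25 -0.45  0.02] [0.46  0.2   0.498]
ball [ 0.637 -0.087  0.054] axis dist 0.13
stemfoot [ 0.64  -0.092  0.016] axis dist 0.126
rearwhite [ 0.699 -0.197  0.021] axis dist 0.09
tabtopinner [ 0.536 -0.18   0.071] axis dist 0.082
tabtopouter [ 0.522 -0.185  0.071] axis dist 0.094
ptr [ 0.511 -0.183  0.018] axis dist 0.104
dot1 plate [ 0.554 -0.113  0.009] axis dist 0.116
st3plate [ 0.488 -0.217  0.012] axis dist 0.123
st4plate [ 0.501 -0.264  0.022] axis dist 0.121
5 [ 0.546 -0.314  0.02 ] axis dist 0.119
plunger [ 0.673 -0.32   0.03 ] axis dist 0.123
```

View pics/top.png

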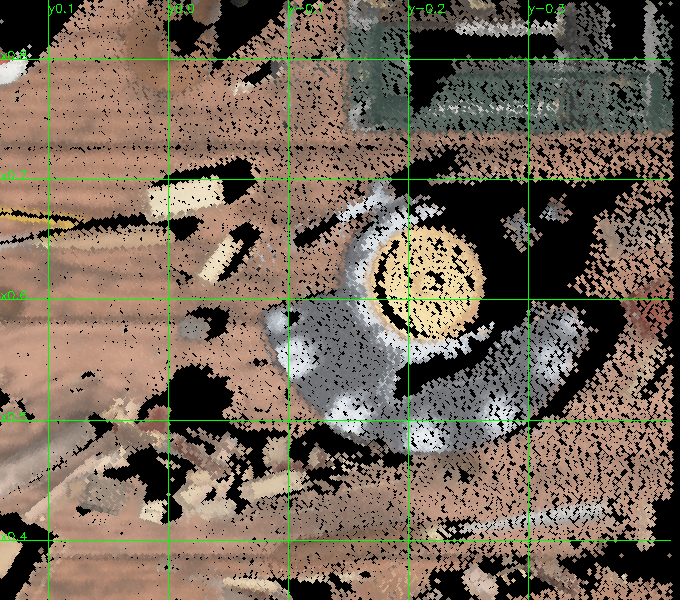

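Run:
```python
from h import *
H=np.full((16,20),-1.)
for n in ['scene','side']:
    P,_=cloud(viewer.camera(n))
    for p in P:
        i=int((p[0]-.2)//.04); j=int((.2-p[1])//.04)
        if 0<=i<16 and 0<=j<20: H[i,j]=max(H[i,j],p[2])
print('cols y from',[round(.18-.04*j,2) for j in range(20)])
for i in range(15,-1,-1): print(f'{.22+.04*i:.2f}',(H[i]*1000).astype(int))
c=viewer.camera('wrist'); print(np.round(c['tool_from_camera'],3),c['fx'],c['cx'],c['cy'])
```

```text
cols y from [0.18, 0.14, 0.1, 0.06, 0.02, -0.02, -0.06, -0.1, -0.14, -0.18, -0.22, -0.26, -0.3, -0.34, -0.38, -0.42, -0.46, -0.5, -0.54, -0.58]
0.82 [  118   170   113    99   249   325   282   100   129   231   129   239
   128   130   130   131 -1000     5     5   473]
0.78 [  118   163   113   101   248   246    21   106    94   114   112    93
    93   129   129   131   129     9     2 -1000]
0.74 [   42     1     2     2     1     6     4   116    22   113   110    94
    94   131   130   131   123     2     2 -1000]
0.70 [   40     1     2     2    22    22    22     2    30    39    17     1
    33    32     2    32    29     2     1 -1000]
0.66 [    7    13    21    24    24    22    69    68    34    57    56    57
    40    34    32    32    32     2     5 -1000]
0.62 [    7    11    18    20    18    16    71    72    34    57    58    57
 -1000     1    47    48     2     3     2 -1000]
0.58 [   45     1     2     4     3    18    16    25    33    57    57    57
    17    23    48    48     2     1     1 -1000]
0.54 [   46    19    11    58    56     2    15    19    18 
[... 491 characters left out ...]
27    50    48    27    51    50    52
    57    57    10    10    36    37     0 -1000]
0.34 [   40    39    10    10     6    29    43    45     2    50    50    52
    22    57     9    10    34    37     0 -1000]
0.30 [   40     5    16    11    11    10     2     5     3    26    27    25
    22    19    20    17    40    41    40 -1000]
0.26 [ 16  16  16  11 517 516 511   3   1   2   2  12  10  18  19 494 493 492
 481 345]
0.22 [ 12 263 441 524 520 305   1   1   1   0   0   1   0 495 495 494 460 455
 343 344]
[[-0.    -0.96  -0.279  0.081]
 [ 1.    -0.    -0.001 -0.   ]
 [ 0.    -0.279  0.96  -0.187]
 [ 0.     0.     0.     1.   ]] 300.6309132425803 317.8755023746334 201.66239872433016
```

step_arm:
  plan:
    - {"dz":-0.4,"rz":0.085,"claw":1}
    - {"dz":-0.4,"rz":0.085,"claw":1}
    - {"rz":0.084,"claw":1}

```text
$.plan[0]: bad value
```

step_arm:
  plan:
    - {"dx":0,"dy":0,"dz":-0.2,"rx":0,"ry":0,"rz":0.085,"claw":1}
    - {"dx":0,"dy":0,"dz":-0.2,"rx":0,"ry":0,"rz":0.085,"claw":1}
    - {"dx":0,"dy":0,"dz":0,"rx":0,"ry":0,"rz":0.084,"claw":1}

```text
time_s: 1.8
ee_pos: [0.2139, -0.5076, 0.2409]
eef_rot: [3.138, -0.001, -0.006]
force: [-0.0, -1.0, -0.6]
grip_width: 0.0736
grip_force: 0.0
```

step_arm:
  plan:
    - {"dx":0.34,"dy":-0.3,"dz":0,"rx":0,"ry":0,"rz":0,"claw":1}
    - {"dx":0.34,"dy":-0.3,"dz":0,"rx":0,"ry":0,"rz":0,"claw":1}
    - {"dx":0.34,"dy":-0.3,"dz":0,"rx":0,"ry":0,"rz":0,"claw":1}
    - {"dx":0.34,"dy":-0.3,"dz":0,"rx":0,"ry":0,"rz":0,"claw":1}
    - {"dx":0.34,"dy":-0.3,"dz":0,"rx":0,"ry":0,"rz":0,"claw":1}
    - {"dx":0.34,"dy":-0.3,"dz":0,"rx":0,"ry":0,"rz":0,"claw":1}
    - {"dx":0.34,"dy":-0.3,"dz":0,"rx":0,"ry":0,"rz":0,"claw":1}
    - {"dx":0.34,"dy":-0.3,"dz":0,"rx":0,"ry":0,"rz":0,"claw":1}
    - {"dx":0.34,"dy":-0.3,"dz":0,"rx":0,"ry":0,"rz":0,"claw":1}
    - {"dx":0.34,"dy":-0.3,"dz":0,"rx":0,"ry":0,"rz":0,"claw":1}

```text
time_s: 2.8
ee_pos: [0.5549, -0.2054, 0.2384]
eef_rot: [3.141, -0.0, -0.0]
force: [-0.2, -1.1, -0.5]
grip_width: 0.0008
grip_force: 0.0
```

step_arm:
  plan:
    - {"dx":0,"dy":0,"dz":0,"rx":0,"ry":0,"rz":0,"claw":1}
    - {"dx":0,"dy":0,"dz":0,"rx":0,"ry":0,"rz":0,"claw":1}

```text
time_s: 3.0
ee_pos: [0.5538, -0.2063, 0.2378]
eef_rot: [-3.141, 0.001, 0.001]
force: [-0.2, -0.4, -0.1]
grip_width: 0.0003
grip_force: 0.0
```

```bash
cat >> h.py <<'E'
from scipy.spatial.transform import Rotation as Rot
def wrist():
    o=telemetry.get_obs(); c=dict(viewer.camera('wrist'))
    T=np.eye(4); T[:3,:3]=Rot.from_euler('xyz',o['eef_rot']).as_matrix(); T[:3,3]=o['ee_pos']
    W=np.linalg.inv(T@np.array(c['tool_from_camera'])); c['R']=W[:3,:3]; c['t']=W[:3,3]
    return c,o
E
python3 - <<'E'
from h import *
c,o=wrist(); print(o['time_s'],o['ee_pos'],o['eef_rot'],o['grip_width'])
cv2.imwrite('pics/w1.png',c['img'][:,:,::-1])
P,col=cloud(c); col=col.astype(int)
m=(np.hypot(P[:,0]-.61,P[:,1]+.214)<.07)&(col[:,0]>col[:,2]*1.35)&(P[:,2]>.048)
hull=cv2.convexHull(P[m][:,:2].astype(np.float32))[:,0]; print('rosette',circle(hull),np.median(P[m][:,2]))
for k in ['rosette_top','tab','pointer_tip','lever_ball','plunger_knob']:
    for d in viewer.recognise(k,c)[:2]:
        l,t,r,b=d['rect']; print(k,round(d['score'],2),np.round(d['rect']),np.round(world(c,(l+r)/2,(t+b)/2),3))
E
```

```text
3.0 [ 0.55384072 -0.20633035  0.23784865] [-3.14145512e+00  6.65248864e-04  1.45933909e-03] 0.00030646966234565626
rosette (array([ 0.60188519, -0.2096282 ]), np.float64(0.05900234650618582)) 0.05637251056888261
rosette_top 0.89 [274.  79. 375. 212.] [ 0.598 -0.214  0.051]
tab 0.73 [274.  78. 376. 210.] [ 0.601 -0.215  0.051]
tab 0.62 [200.  60. 427. 231.] [ 0.598 -0.201  0.05 ]
pointer_tip 0.58 [272.  76. 377. 208.] [ 0.603 -0.214  0.051]
lever_ball 0.82 [200.  59. 305. 122.] [ 0.663 -0.125  0.029]
plunger_knob 0.89 [201.  53. 425. 234.] [ 0.6  -0.2   0.05]
```

View pics/w1.png

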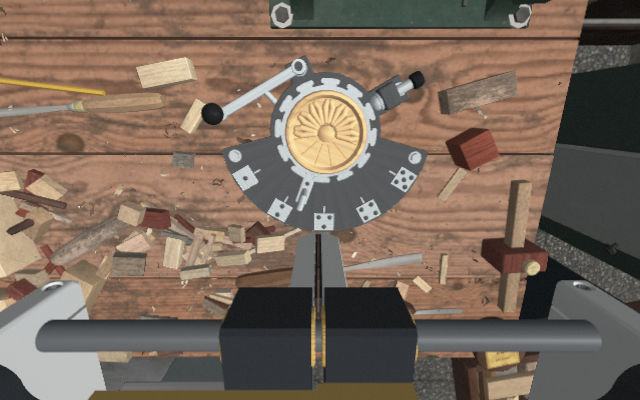

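Run:
```python
import cv2
a=cv2.imread('pics/w1.png')[45:240,190:440]; cv2.imwrite('pics/w1c.png',cv2.resize(a,None,fx=3,fy=3,interpolation=cv2.INTER_CUBIC))
```

```text
(no output)
```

View pics/w1c.png

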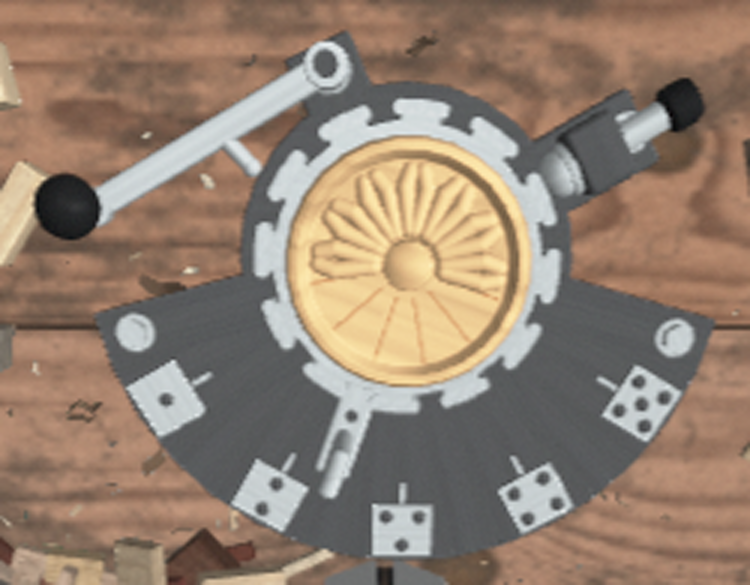

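```bash
cat > m.py <<'E'
from h import *
c,o=wrist()
W=lambda a,b,z:world(c,190+a/3-.33,45+b/3-.33,z)[:2]
ax=W(409,261,.056); print('axis',ax)
pl=[W(*p,.019) for p in [(166,399),(269,496),(402,529),(535,497),(641,403)]]
cc,r=circle(np.array(pl)); print('axis from plates',cc,r)
for a in (ax,cc,(ax+cc)/2):
    th=[np.arctan2(-(p-a)[1],-(p-a)[0]) for p in pl]; y=np.array(th)-np.array([-1.047,-.524,0,.524,1.047]); print('yaw',np.round(y,3),y.mean().round(3))
    for n,p in [('hole',W(350,415,.03)),('ptr',W(331,492,.023)),('armL',W(320,465,.03)),('armR',W(362,420,.03)),('tabtop?',W(338,478,.068)),('tabtopin?',W(343,437,.068))]:
        d=p-a; print(n,np.round(p,3),'th',np.arctan2(-d[1],-d[0]).round(3),'r',np.hypot(*d).round(3))
b=W(68,206,.058); p=W(326,65,.037); print('ball',b,'pivot',p,np.hypot(*(b-p)),'home dir')
# home angle: ball 114 from pivot, 115 from axis
a=(ax+cc)/2
for g in np.arange(0,.5,.01):
    R=Rot.from_euler('z',g).as_matrix()[:2,:2]; q=p+R@(b-p)
    if np.hypot(*(q-a))<.115: print('home at',g,q); break
E
python3 m.py
```

```text
axis [ 0.61458112 -0.21740111]
axis from plates [ 0.61361174 -0.21676631] 0.12619072420735566
yaw [-0.001 -0.006 -0.013 -0.02  -0.024] -0.013
hole [ 0.546 -0.192] th -0.354 r 0.073
ptr [ 0.508 -0.182] th -0.316 r 0.113
armL [ 0.523 -0.178] th -0.404 r 0.1
armR [ 0.544 -0.197] th -0.275 r 0.074
tabtop? [ 0.528 -0.188] th -0.324 r 0.092
tabtopin? [ 0.545 -0.191] th -0.369 r 0.074
yaw [-0.005 -0.006 -0.008 -0.012 -0.015] -0.009
hole [ 0.546 -0.192] th -0.351 r 0.072
ptr [ 0.508 -0.182] th -0.314 r 0.111
armL [ 0.523 -0.178] th -0.402 r 0.099
armR [ 0.544 -0.197] th -0.27 r 0.073
tabtop? [ 0.528 -0.188] th -0.321 r 0.09
tabtopin? [ 0.545 -0.191] th -0.366 r 0.073
yaw [-0.003 -0.006 -0.011 -0.016 -0.019] -0.011
hole [ 0.546 -0.192] th -0.352 r 0.073
ptr [ 0.508 -0.182] th -0.315 r 0.112
armL [ 0.523 -0.178] th -0.403 r 0.099
armR [ 0.544 -0.197] th -0.273 r 0.073
tabtop? [ 0.528 -0.188] th -0.323 r 0.091
tabtopin? [ 0.545 -0.191] th -0.368 r 0.074
ball [ 0.63585292 -0.08408081] pivot [ 0.68933397 -0.18458239] 0.11384546585053214 home dir
home at 0.28 [ 0.61016153 -0.1027746 ]
```

step_arm:
  plan:
    - {"dx":-0.07,"dy":-0.4,"dz":0.2,"rx":0,"ry":0,"rz":0,"claw":1}
    - {"dx":0,"dy":-0.08,"dz":0.4,"rx":0,"ry":0,"rz":0,"claw":1}
    - {"dx":0,"dy":0,"dz":0.45,"rx":0,"ry":0,"rz":0,"claw":1}
    - {"dx":0,"dy":0,"dz":0.4,"rx":0,"ry":0,"rz":0,"claw":1}
    - {"dx":0,"dy":0,"dz":0.3,"rx":0,"ry":0,"rz":0,"claw":1}
    - {"dx":0,"dy":0,"dz":0,"rx":0,"ry":0,"rz":0,"claw":1}

```text
time_s: 3.95
ee_pos: [0.5445, -0.1585, 0.0597]
eef_rot: [-3.139, 0.006, -0.001]
force: [0.5, 0.2, 0.4]
grip_width: 0.0006
grip_force: 0.0
```

Run:
```python
from h import *
o=telemetry.get_obs(); p=o['ee_pos']; print(p)
a=np.array([.614,-.217])
prev=p[:2]
for f in np.r_[-.6,-.5,np.arange(-.4,.36,.1),.303]:
    q=a-.089*np.array([np.cos(f),np.sin(f)]); d=q-prev; print(round(f,2),np.round(q,4),'dx %.3f dy %.3f'%(d[0]*10,-d[1]*10)); prev=q
ims=[viewer.camera(n)['img'][140:260,260:400,::-1] for n in ('scene','side')]
cv2.imwrite('pics/push0.png',cv2.resize(np.hstack(ims),(800,343),interpolation=cv2.INTER_CUBIC))
```

```text
[ 0.54446933 -0.15850022  0.05970732]
-0.6 [ 0.5405 -0.1667] dx -0.039 dy 0.082
-0.5 [ 0.5359 -0.1743] dx -0.046 dy 0.076
-0.4 [ 0.532  -0.1823] dx -0.039 dy 0.080
-0.3 [ 0.529  -0.1907] dx -0.031 dy 0.084
-0.2 [ 0.5268 -0.1993] dx -0.022 dy 0.086
-0.1 [ 0.5254 -0.2081] dx -0.013 dy 0.088
-0.0 [ 0.525 -0.217] dx -0.004 dy 0.089
0.1 [ 0.5254 -0.2259] dx 0.004 dy 0.089
0.2 [ 0.5268 -0.2347] dx 0.013 dy 0.088
0.3 [ 0.529  -0.2433] dx 0.022 dy 0.086
0.3 [ 0.5291 -0.2436] dx 0.001 dy 0.003
```

View pics/push0.png

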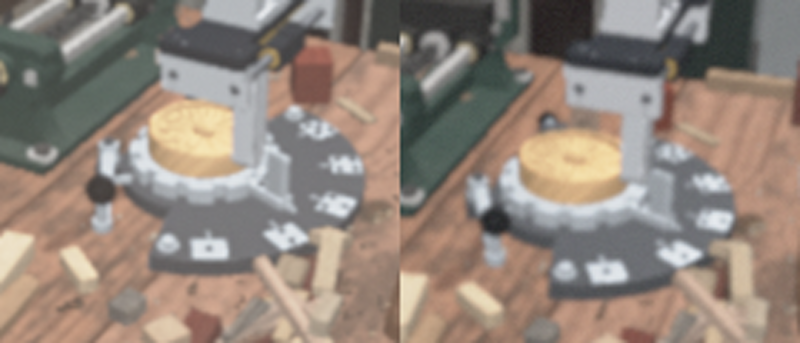

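step_arm:
  plan:
    - {"dx":-0.02,"dy":0.04,"dz":0,"rx":0,"ry":0,"rz":0,"claw":1}
    - {"dx":-0.02,"dy":0.04,"dz":0,"rx":0,"ry":0,"rz":0,"claw":1}
    - {"dx":-0.023,"dy":0.04,"dz":0,"rx":0,"ry":0,"rz":0,"claw":1}
    - {"dx":-0.023,"dy":0.04,"dz":0,"rx":0,"ry":0,"rz":0,"claw":1}
    - {"dx":-0.02,"dy":0.04,"dz":0,"rx":0,"ry":0,"rz":0,"claw":1}
    - {"dx":-0.02,"dy":0.04,"dz":0,"rx":0,"ry":0,"rz":0,"claw":1}

```text
time_s: 4.65
ee_pos: [0.5338, -0.1833, 0.0633]
eef_rot: [3.142, -0.0, -0.0]
force: [-0.2, -0.4, -0.9]
grip_width: 0.0002
grip_force: 0.0
```

step_arm:
  plan:
    - {"dx":-0.016,"dy":0.042,"dz":0,"rx":0,"ry":0,"rz":0,"claw":1}
    - {"dx":-0.016,"dy":0.042,"dz":0,"rx":0,"ry":0,"rz":0,"claw":1}
    - {"dx":-0.011,"dy":0.043,"dz":0,"rx":0,"ry":0,"rz":0,"claw":1}
    - {"dx":-0.011,"dy":0.043,"dz":0,"rx":0,"ry":0,"rz":0,"claw":1}

```text
time_s: 5.05
ee_pos: [0.5286, -0.2002, 0.0632]
eef_rot: [-3.142, -0.0, -0.0]
force: [-0.4, 0.1, 0.4]
grip_width: 0.0006
grip_force: 0.0
```

Run:
```python
from h import *
o=telemetry.get_obs(); print(o['ee_pos'],o['force'])
ims=[viewer.camera(n)['img'][140:260,260:400,::-1] for n in ('scene','side')]
cv2.imwrite('pics/push1.png',cv2.resize(np.hstack(ims),(800,343),interpolation=cv2.INTER_CUBIC))
```

```text
[ 0.52855599 -0.20024977  0.0632449 ] [-0.3690608   0.10418072  0.35284848]
```

View pics/push1.png

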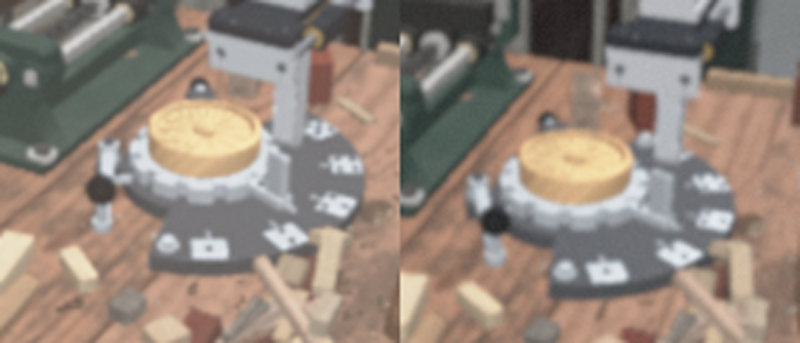

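Run:
```python
from h import *
def proj(c,X):
    K=np.array([[c['fx'],0,c['cx']],[0,c['fy'],c['cy']],[0,0,1.]])
    return cv2.projectPoints(np.array(X,float),cv2.Rodrigues(np.array(c['R']))[0],np.array(c['t'],float),K,np.array(c['dist'],float))[0][:,0]
o=telemetry.get_obs(); p=np.array(o['ee_pos'])
ims=[]
for n in ('scene','side'):
    c=viewer.camera(n)
    X=[p+[0,0,-.017],p+[0,0,.05],[.614-.089*np.cos(.34),-.217+.089*np.sin(.34),.068],[.614,-.217,.056],[.636,-.084,.058]]
    q=proj(c,X); i=np.ascontiguousarray(c['img'][:,:,::-1]); i=cv2.resize(i[130:250,270:400],None,fx=3,fy=3,interpolation=cv2.INTER_CUBIC)
    for (u,v),k in zip(q,[(0,0,255),(0,255,255),(0,255,0),(255,0,0),(255,0,255)]): cv2.circle(i,(int((u-270+.5)*3),int((v-130+.5)*3)),3,k,-1)
    ims.append(i)
    P,col=cloud(c); f=(np.hypot(P[:,0]-p[0],P[:,1]-p[1])<.035)&(P[:,2]>.045)&(P[:,2]<.13)
    h=P[f]; print(n,len(h)); 
    for lo in np.arange(.04,.13,.015):
        s=h[(h[:,2]>lo)&(h[:,2]<lo+.015)]
        if len(s): print(round(lo,3),len(s),s.min(0).round(3),s.max(0).round(3))
cv2.imwrite('pics/proj.png',np.hstack(ims))
c,o=wrist(); cv2.imwrite('pics/w2.png',c['img'][:,:,::-1])
```

```text
scene 312
0.04 28 [ 0.517 -0.211  0.046] [ 0.562 -0.178  0.054]
0.055 49 [ 0.518 -0.188  0.055] [ 0.537 -0.177  0.07 ]
0.07 39 [ 0.517 -0.211  0.07 ] [ 0.536 -0.188  0.085]
0.085 63 [ 0.517 -0.215  0.085] [ 0.536 -0.187  0.1  ]
0.1 69 [ 0.517 -0.213  0.1  ] [ 0.537 -0.185  0.115]
0.115 64 [ 0.517 -0.213  0.115] [ 0.537 -0.186  0.13 ]
side 294
0.04 31 [ 0.52  -0.185  0.045] [ 0.539 -0.177  0.055]
0.055 53 [ 0.52  -0.188  0.055] [ 0.541 -0.177  0.069]
0.07 36 [ 0.52  -0.209  0.072] [ 0.539 -0.186  0.085]
0.085 56 [ 0.52  -0.207  0.085] [ 0.538 -0.185  0.1  ]
0.1 59 [ 0.52 -0.21  0.1 ] [ 0.539 -0.185  0.115]
0.115 59 [ 0.52  -0.209  0.116] [ 0.539 -0.185  0.13 ]
```

View pics/proj.png

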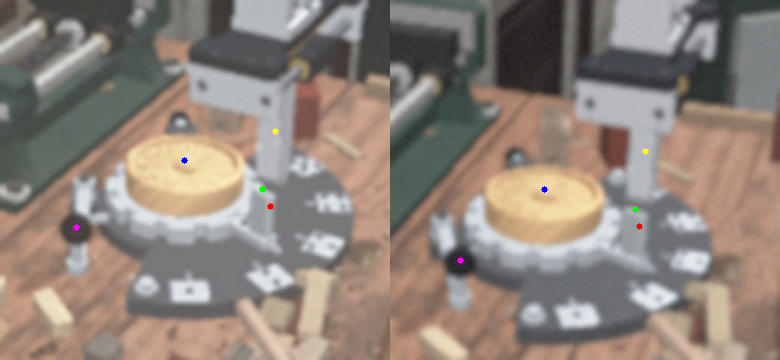

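Run:
```python
from h import *
c=viewer.camera('scene')
def proj(c,X):
    K=np.array([[c['fx'],0,c['cx']],[0,c['fy'],c['cy']],[0,0,1.]])
    return cv2.projectPoints(np.array(X,float),cv2.Rodrigues(np.array(c['R']))[0],np.array(c['t'],float),K,np.array(c['dist'],float))[0][:,0]
for z in (.043,.055,.07,.08):
    q=proj(c,[[.5445,-.1585+.0125,z]])[0]; print(z,q,'in push0 view',(q-[260,140])*400/140)
```

```text
0.043 [343.3891962  208.53785478] in push0 view [238.25484629 195.82244222]
0.055 [343.57463774 204.14083583] in push0 view [238.78467927 183.25953095]
0.07 [343.80948753 198.55983896] in push0 view [239.45567865 167.3138256 ]
0.08 [343.96795929 194.78598556] in push0 view [239.9084551  156.53138731]
```

View pics/w2.png

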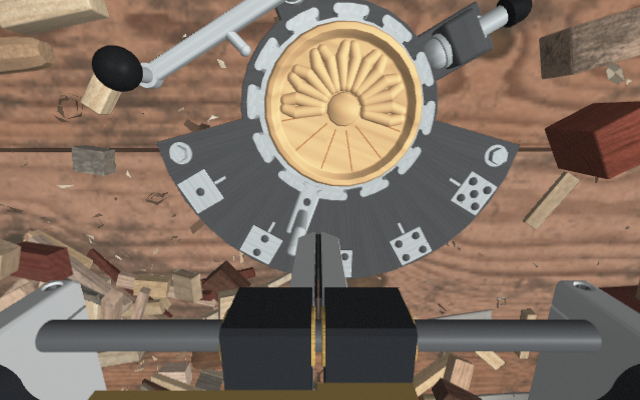

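step_arm:
  plan:
    - {"dx":0,"dy":0,"dz":-0.3,"rx":0,"ry":0,"rz":0,"claw":1}
    - {"dx":0.08,"dy":-0.25,"dz":0,"rx":0,"ry":0,"rz":0,"claw":1}
    - {"dx":0.1,"dy":-0.22,"dz":0,"rx":0,"ry":0,"rz":0,"claw":1}
    - {"dx":0,"dy":0,"dz":0.3,"rx":0,"ry":0,"rz":0,"claw":1}
    - {"dx":0,"dy":0,"dz":0,"rx":0,"ry":0,"rz":0,"claw":1}

```text
time_s: 5.85
ee_pos: [0.5452, -0.1517, 0.0605]
eef_rot: [-3.14, 0.005, 0.001]
force: [-0.2, -0.4, 0.0]
grip_width: 0.0007
grip_force: 0.0
```

```bash
cat > tip.py <<'E'
from h import *
o=telemetry.get_obs(); p=np.array(o['ee_pos']); print(o['time_s'],p,o['eef_rot'])
for n in ('scene','side'):
    c=viewer.camera(n)
    P,col=cloud(c); f=(abs(P[:,0]-p[0])<.02)&(abs(P[:,1]-p[1])<.03)&(P[:,2]>.036)&(P[:,2]<.12)
    h=P[f]
    for lo in np.arange(.036,.12,.006):
        s=h[(h[:,2]>lo)&(h[:,2]<lo+.006)]
        if len(s): print(n,round(lo,3),len(s),s.min(0).round(3),s.max(0).round(3))
E
python3 tip.py
```

```text
5.85 [ 0.54516849 -0.15167331  0.06045064] [-3.13995423e+00  4.71572111e-03  1.05440402e-03]
scene 0.036 4 [ 0.526 -0.182  0.036] [ 0.531 -0.181  0.041]
scene 0.042 4 [ 0.526 -0.181  0.044] [ 0.529 -0.18   0.047]
scene 0.048 3 [ 0.526 -0.18   0.05 ] [ 0.531 -0.18   0.052]
scene 0.06 3 [ 0.527 -0.182  0.06 ] [ 0.529 -0.181  0.065]
scene 0.066 8 [ 0.535 -0.159  0.067] [ 0.551 -0.146  0.072]
scene 0.072 17 [ 0.534 -0.164  0.072] [ 0.552 -0.14   0.078]
scene 0.078 26 [ 0.534 -0.163  0.078] [ 0.552 -0.138  0.084]
scene 0.084 27 [ 0.534 -0.163  0.084] [ 0.552 -0.139  0.09 ]
scene 0.09 29 [ 0.534 -0.161  0.09 ] [ 0.552 -0.138  0.096]
scene 0.096 26 [ 0.534 -0.162  0.096] [ 0.553 -0.139  0.102]
scene 0.102 26 [ 0.534 -0.162  0.102] [ 0.553 -0.137  0.108]
scene 0.108 33 [ 0.534 -0.165  0.108] [ 0.554 -0.139  0.114]
scene 0.114 28 [ 0.534 -0.167  0.114] [ 0.553 -0.138  0.12 ]
side 0.036 7 [ 0.527 -0.182  0.036] [ 0.537 -0.18   0.041]
side 0.042 8 [ 0.525 -0.182  0.042] [ 0.535 -0.18   0.047]
side 0.048 7 [ 0.526 -0.182  0.049] [ 0.533 -0.179  0.053]
side 0.054 7 [ 0.526 -0.181  0.055] [ 0.536 -0.178  0.06 ]
side 0.06 8 [ 0.526 -0.181  0.06 ] [ 0.536 -0.178  0.066]
side 0.066 7 [ 0.527 -0.18   0.068] [ 0.554 -0.147  0.072]
side 0.072 11 [ 0.537 -0.155  0.073] [ 0.553 -0.142  0.078]
side 0.078 23 [ 0.537 -0.164  0.078] [ 0.555 -0.138  0.084]
side 0.084 28 [ 0.537 -0.164  0.084] [ 0.555 -0.138  0.09 ]
side 0.09 21 [ 0.537 -0.161  0.09 ] [ 0.555 -0.139  0.096]
side 0.096 30 [ 0.537 -0.159  0.096] [ 0.556 -0.139  0.102]
side 0.102 23 [ 0.537 -0.159  0.102] [ 0.556 -0.139  0.108]
side 0.108 29 [ 0.537 -0.157  0.108] [ 0.557 -0.138  0.114]
side 0.114 27 [ 0.537 -0.166  0.114] [ 0.557 -0.137  0.12 ]
```

step_arm:
  plan:
    - {"dx":0,"dy":0,"dz":0.12,"rx":0,"ry":0,"rz":0,"claw":1}
    - {"dx":0,"dy":0,"dz":0.1,"rx":0,"ry":0,"rz":0,"claw":1}
    - {"dx":0,"dy":0,"dz":0,"rx":0,"ry":0,"rz":0,"claw":1}

```text
time_s: 6.25
ee_pos: [0.5458, -0.1529, 0.0398]
eef_rot: [-3.141, 0.002, -0.001]
force: [0.5, 0.5, -0.3]
grip_width: 0.0005
grip_force: 0.0
```

```bash
python3 tip.py | awk '$2<0.085'
```

```text
scene 0.036 6 [ 0.526 -0.183  0.038] [ 0.534 -0.18   0.041]
scene 0.042 5 [ 0.527 -0.182  0.046] [ 0.553 -0.15   0.048]
scene 0.048 16 [ 0.527 -0.182  0.048] [ 0.549 -0.146  0.053]
scene 0.054 25 [ 0.527 -0.183  0.054] [ 0.555 -0.14   0.06 ]
scene 0.06 34 [ 0.527 -0.183  0.06 ] [ 0.554 -0.138  0.066]
scene 0.066 23 [ 0.535 -0.164  0.067] [ 0.552 -0.14   0.072]
scene 0.072 30 [ 0.535 -0.166  0.072] [ 0.553 -0.139  0.078]
scene 0.078 27 [ 0.535 -0.165  0.078] [ 0.553 -0.141  0.084]
scene 0.084 25 [ 0.535 -0.164  0.084] [ 0.553 -0.14   0.09 ]
side 0.036 9 [ 0.527 -0.183  0.036] [ 0.54 -0.18  0.04]
side 0.042 8 [ 0.528 -0.183  0.043] [ 0.538 -0.18   0.047]
side 0.048 18 [ 0.528 -0.183  0.049] [ 0.556 -0.144  0.053]
side 0.054 27 [ 0.526 -0.182  0.054] [ 0.557 -0.139  0.06 ]
side 0.06 31 [ 0.526 -0.182  0.06 ] [ 0.557 -0.139  0.066]
side 0.066 31 [ 0.526 -0.181  0.066] [ 0.557 -0.138  0.072]
side 0.072 22 [ 0.537 -0.154  0.073] [ 0.555 -0.138  0.078]
side 0.078 26 [ 0.538 -0.166  0.078] [ 0.555 -0.139  0.084]
side 0.084 22 [ 0.537 -0.163  0.084] [ 0.555 -0.138  0.089]
```

step_arm:
  plan:
    - {"dx":-0.03,"dy":0.06,"dz":0.05,"rx":0,"ry":0,"rz":0,"claw":1}
    - {"dx":-0.03,"dy":0.06,"dz":0,"rx":0,"ry":0,"rz":0,"claw":1}
    - {"dx":-0.02,"dy":0.04,"dz":0,"rx":0,"ry":0,"rz":0,"claw":1}
    - {"dx":-0.02,"dy":0.04,"dz":0,"rx":0,"ry":0,"rz":0,"claw":1}
    - {"dx":-0.02,"dy":0.04,"dz":0,"rx":0,"ry":0,"rz":0,"claw":1}

```text
time_s: 6.85
ee_pos: [0.535, -0.177, 0.0365]
eef_rot: [-3.141, -0.001, -0.0]
force: [3.6, 3.4, -1.4]
grip_width: 0.0004
grip_force: 2.1
```

step_arm:
  plan:
    - {"dx":-0.02,"dy":0.04,"dz":0,"rx":0,"ry":0,"rz":0,"claw":1}
    - {"dx":-0.016,"dy":0.042,"dz":0,"rx":0,"ry":0,"rz":0,"claw":1}
    - {"dx":-0.015,"dy":0.042,"dz":0,"rx":0,"ry":0,"rz":0,"claw":1}

```text
time_s: 7.15
ee_pos: [0.5301, -0.1894, 0.0367]
eef_rot: [-3.141, -0.002, -0.0]
force: [2.4, 3.0, 0.6]
grip_width: 0.0004
grip_force: 1.8
```

step_arm:
  plan:
    - {"dx":-0.013,"dy":0.044,"dz":0,"rx":0,"ry":0,"rz":0,"claw":1}
    - {"dx":-0.012,"dy":0.044,"dz":0,"rx":0,"ry":0,"rz":0,"claw":1}
    - {"dx":-0.01,"dy":0.044,"dz":0,"rx":0,"ry":0,"rz":0,"claw":1}
    - {"dx":-0.007,"dy":0.044,"dz":0,"rx":0,"ry":0,"rz":0,"claw":1}
    - {"dx":-0.005,"dy":0.044,"dz":0,"rx":0,"ry":0,"rz":0,"claw":1}

```text
time_s: 7.65
ee_pos: [0.5252, -0.211, 0.0364]
eef_rot: [-3.141, -0.001, 0.0]
force: [3.4, 5.6, -0.3]
grip_width: 0.0004
grip_force: 2.7
```

step_arm:
  plan:
    - {"dx":-0.002,"dy":0.044,"dz":0,"rx":0,"ry":0,"rz":0,"claw":1}
    - {"dx":0,"dy":0.044,"dz":0,"rx":0,"ry":0,"rz":0,"claw":1}
    - {"dx":0.002,"dy":0.044,"dz":0,"rx":0,"ry":0,"rz":0,"claw":1}
    - {"dx":0.005,"dy":0.044,"dz":0,"rx":0,"ry":0,"rz":0,"claw":1}

```text
time_s: 8.05
ee_pos: [0.5253, -0.2286, 0.0362]
eef_rot: [-3.14, 0.0, -0.0]
force: [2.8, 7.7, -0.3]
grip_width: 0.0002
grip_force: 2.9
```

```bash
cat > tab.py <<'E'
from h import *
# scan for the tab: top strip of steel between 75 and 102 mm radius, z .05-.07 and not finger
o=telemetry.get_obs(); p=np.array(o['ee_pos']); print(o['time_s'],p,o['force'])
a=np.array([.614,-.217])
for n in ('scene','side'):
    c=viewer.camera(n); P,col=cloud(c); d=P[:,:2]-a; r=np.hypot(*d.T); th=np.arctan2(-d[:,1],-d[:,0])
    s=(r>.072)&(r<.104)&(P[:,2]>.045)&(P[:,2]<.066)&(abs(th)<1.2); h,e=np.histogram(th[s],np.arange(-1.2,1.21,.05))
    print(n,[(round(e[i],2),int(h[i])) for i in np.nonzero(h)[0]])
E
python3 tab.py
```

```text
8.05 [ 0.52525945 -0.22860985  0.03617082] [ 2.82018604  7.72168023 -0.31317713]
scene [(np.float64(-0.05), 16), (np.float64(0.0), 26), (np.float64(0.05), 10), (np.float64(0.1), 3), (np.float64(0.15), 7), (np.float64(0.2), 5), (np.float64(0.25), 1), (np.float64(0.35), 1)]
side [(np.float64(-0.05), 20), (np.float64(0.0), 24), (np.float64(0.05), 10), (np.float64(0.1), 1), (np.float64(0.15), 2), (np.float64(0.2), 3), (np.float64(0.35), 3)]
```

step_arm:
  plan:
    - {"dx":0.008,"dy":0.044,"dz":0,"rx":0,"ry":0,"rz":0,"claw":1}
    - {"dx":0.01,"dy":0.044,"dz":0,"rx":0,"ry":0,"rz":0,"claw":1}

```text
time_s: 8.35
ee_pos: [0.527, -0.2378, 0.0362]
eef_rot: [-3.141, 0.0, 0.0]
force: [-0.9, 2.7, 0.4]
grip_width: 0.0006
grip_force: 0.9
```

step_arm:
  plan:
    - {"dx":0.01,"dy":0.035,"dz":0,"rx":0,"ry":0,"rz":0,"claw":1}
    - {"dx":0,"dy":0,"dz":0,"rx":0,"ry":0,"rz":0,"claw":1}

```text
time_s: 8.55
ee_pos: [0.5281, -0.2418, 0.0362]
eef_rot: [3.141, 0.0, -0.001]
force: [-0.3, 0.3, 0.4]
grip_width: 0.0008
grip_force: 0.0
```

step_arm:
  plan:
    - {"dx":-0.02,"dy":-0.12,"dz":0,"rx":0,"ry":0,"rz":0,"claw":1}
    - {"dx":0,"dy":0,"dz":-0.4,"rx":0,"ry":0,"rz":0,"claw":1}
    - {"dx":0,"dy":-0.1,"dz":-0.45,"rx":0,"ry":0,"rz":0,"claw":1}
    - {"dx":0.1,"dy":-0.1,"dz":-0.45,"rx":0,"ry":0,"rz":0,"claw":1}
    - {"dx":0.2,"dy":0,"dz":-0.45,"rx":0,"ry":0,"rz":0,"claw":1}
    - {"dx":0,"dy":0,"dz":-0.3,"rx":0,"ry":0,"rz":0,"claw":1}
    - {"dx":0,"dy":0,"dz":0,"rx":0,"ry":0,"rz":0,"claw":1}

```text
time_s: 9.25
ee_pos: [0.5574, -0.2089, 0.2458]
eef_rot: [3.138, -0.006, 0.0]
force: [0.6, -0.5, -0.1]
grip_width: 0.0005
grip_force: 0.0
```

Run:
```python
from h import *
c,o=wrist(); print(o['ee_pos'],o['time_s']); i=c['img'][:,:,::-1]
cv2.imwrite('pics/w3.png',cv2.resize(i[45:240,190:440],None,fx=3,fy=3,interpolation=cv2.INTER_CUBIC))
```

```text
[ 0.55740355 -0.20887212  0.24579078] 9.25
```

View pics/w3.png

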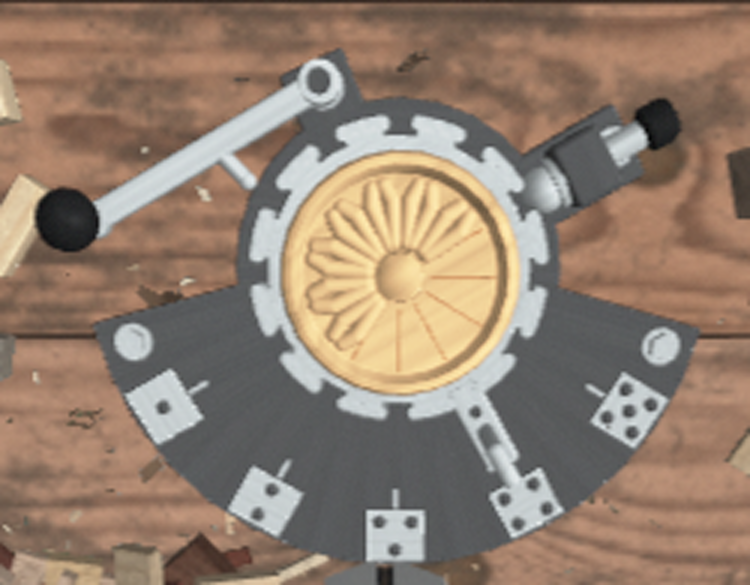

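step_arm:
  plan:
    - {"dx":0.277,"dy":-0.337,"dz":0,"rx":0,"ry":0,"rz":0,"claw":1}
    - {"dx":0.277,"dy":-0.337,"dz":0,"rx":0,"ry":0,"rz":0,"claw":1}
    - {"dx":0.277,"dy":-0.337,"dz":0,"rx":0,"ry":0,"rz":0,"claw":1}
    - {"dx":0.277,"dy":-0.337,"dz":0,"rx":0,"ry":0,"rz":0,"claw":1}
    - {"dx":0,"dy":0,"dz":0.3,"rx":0,"ry":0,"rz":-0.064,"claw":1}
    - {"dx":0,"dy":0,"dz":0.4,"rx":0,"ry":0,"rz":-0.064,"claw":1}
    - {"dx":0,"dy":0,"dz":0.4,"rx":0,"ry":0,"rz":-0.063,"claw":1}
    - {"dx":0,"dy":0,"dz":0.2,"rx":0,"ry":0,"rz":0,"claw":1}
    - {"dx":0,"dy":0,"dz":0,"rx":0,"ry":0,"rz":0,"claw":1}

```text
time_s: 10.2
ee_pos: [0.6645, -0.0738, 0.1063]
eef_rot: [-3.138, 0.007, 0.3]
force: [-0.7, -0.2, 0.1]
grip_width: 0.0003
grip_force: 0.0
```

```bash
cat > ball.py <<'E'
from h import *
o=telemetry.get_obs(); p=np.array(o['ee_pos']); print(o['time_s'],p,o['eef_rot'],o['force'])
piv=np.array([.689,-.185])
for n in ('scene','side'):
    c=viewer.camera(n); P,col=cloud(c)
    b=(abs(P[:,0]-.62)<.04)&(abs(P[:,1]+.09)<.04)&(col.max(1)<80)&(P[:,2]>.048)&(P[:,2]<.074)
    m=P[b].mean(0) if b.sum()>3 else P[:0]; print(n,'ball',b.sum(),m, P[b].min(0).round(3),P[b].max(0).round(3))
    f=(abs(P[:,0]-p[0])<.03)&(abs(P[:,1]-p[1])<.03)&(P[:,2]>.03)&(P[:,2]<.12)&(col.min(1)>90)
    h=P[f]
    if len(h): print('finger',np.percentile(h,2,axis=0).round(3),np.percentile(h,98,axis=0).round(3))
E
python3 ball.py
```

```text
10.2 [ 0.66449409 -0.07378239  0.10628168] [-3.13817661  0.00717335  0.29971184] [-0.71678934 -0.15814715  0.11465966]
scene ball 48 [ 0.63135298 -0.07485159  0.06279473] [ 0.623 -0.08   0.055] [ 0.64  -0.071  0.07 ]
finger [ 0.635 -0.085  0.034] [ 0.67  -0.065  0.119]
side ball 71 [ 0.63276739 -0.07489046  0.06279575] [ 0.624 -0.083  0.053] [ 0.645 -0.067  0.073]
finger [ 0.635 -0.091  0.03 ] [ 0.662 -0.071  0.118]
```

step_arm:
  plan:
    - {"dx":0.05,"dy":0,"dz":0.3,"rx":0,"ry":0,"rz":0,"claw":1}
    - {"dx":0,"dy":0,"dz":0.3,"rx":0,"ry":0,"rz":0,"claw":1}
    - {"dx":0,"dy":0,"dz":0.1,"rx":0,"ry":0,"rz":0,"claw":1}
    - {"dx":0,"dy":0,"dz":0,"rx":0,"ry":0,"rz":0,"claw":1}

```text
time_s: 10.7
ee_pos: [0.6715, -0.0729, 0.0412]
eef_rot: [-3.141, 0.001, 0.3]
force: [-0.5, 0.1, 0.1]
grip_width: 0.0005
grip_force: 0.0
```

```bash
python3 ball.py
python3 - <<'E'
from h import *
p=np.array(telemetry.get_obs()['ee_pos'][:2]); yw=.3
piv=np.array([.689,-.185]); r0=np.array([.636,-.084])-piv
tx=np.array([np.cos(yw),np.sin(yw)]); ty=np.array([np.sin(yw),-np.cos(yw)])
for g in np.arange(0,.321,.04):
    b=piv+Rot.from_euler('z',g).as_matrix()[:2,:2]@r0; q=b+tx*.0215; d=q-p; print(round(g,2),b.round(4),'finger',q.round(4),'dx %.3f dy %.3f'%(d@tx*10,d@ty*10)); p=q
E
```

```text
10.7 [ 0.67149737 -0.07290773  0.04120133] [-3.14123065e+00  8.25162496e-04  2.99571336e-01] [-0.45402561  0.10784053  0.12664084]
scene ball 49 [ 0.63102979 -0.07532028  0.06279556] [ 0.624 -0.083  0.055] [ 0.64  -0.069  0.071]
finger [ 0.658 -0.088  0.051] [ 0.676 -0.059  0.107]
side ball 70 [ 0.63260749 -0.07490653  0.06282718] [ 0.623 -0.084  0.053] [ 0.644 -0.067  0.071]
finger [ 0.645 -0.085  0.054] [ 0.678 -0.057  0.11 ]
0.0 [ 0.636 -0.084] finger [ 0.6565 -0.0776] dx -0.167 dy -0.004
0.04 [ 0.632  -0.0862] finger [ 0.6525 -0.0798] dx -0.045 dy 0.009
0.08 [ 0.6281 -0.0886] finger [ 0.6486 -0.0822] dx -0.044 dy 0.011
0.12 [ 0.6243 -0.0911] finger [ 0.6448 -0.0847] dx -0.044 dy 0.013
0.16 [ 0.6206 -0.0937] finger [ 0.6411 -0.0874] dx -0.043 dy 0.014
0.2 [ 0.617  -0.0965] finger [ 0.6375 -0.0902] dx -0.043 dy 0.016
0.24 [ 0.6135 -0.0995] finger [ 0.6341 -0.0931] dx -0.042 dy 0.018
0.28 [ 0.6102 -0.1026] finger [ 0.6307 -0.0962] dx -0.041 dy 0.020
0.32 [ 0.6069 -0.1058] finger [ 0.6275 -0.0994] dx -0.040 dy 0.021
```

step_arm:
  plan:
    - {"dx":-0.05,"dy":0,"dz":0.04,"rx":0,"ry":0,"rz":0,"claw":1}
    - {"dx":-0.05,"dy":0,"dz":0,"rx":0,"ry":0,"rz":0,"claw":1}
    - {"dx":-0.05,"dy":0,"dz":0,"rx":0,"ry":0,"rz":0,"claw":1}
    - {"dx":-0.045,"dy":0.005,"dz":0,"rx":0,"ry":0,"rz":0,"claw":1}
    - {"dx":-0.045,"dy":0.01,"dz":0,"rx":0,"ry":0,"rz":0,"claw":1}

```text
time_s: 11.3
ee_pos: [0.6491, -0.0816, 0.0377]
eef_rot: [3.141, -0.001, 0.3]
force: [0.8, 0.7, 0.4]
grip_width: 0.0004
grip_force: 0.6
```

step_arm:
  plan:
    - {"dx":-0.044,"dy":0.011,"dz":0,"rx":0,"ry":0,"rz":0,"claw":1}
    - {"dx":-0.044,"dy":0.013,"dz":0,"rx":0,"ry":0,"rz":0,"claw":1}

```text
time_s: 11.5
ee_pos: [0.6413, -0.0865, 0.0374]
eef_rot: [-3.142, -0.0, 0.3]
force: [0.7, 1.1, 0.4]
grip_width: 0.0005
grip_force: 0.5
```

step_arm:
  plan:
    - {"dx":-0.043,"dy":0.014,"dz":0,"rx":0,"ry":0,"rz":0,"claw":1}
    - {"dx":-0.03,"dy":0.012,"dz":0,"rx":0,"ry":0,"rz":0,"claw":1}

```text
time_s: 11.7
ee_pos: [0.635, -0.0913, 0.0372]
eef_rot: [-3.142, 0.0, 0.3]
force: [1.0, 0.4, 0.2]
grip_width: 0.0007
grip_force: 0.5
```

step_arm:
  plan:
    - {"dx":-0.02,"dy":0.009,"dz":0,"rx":0,"ry":0,"rz":0,"claw":1}
    - {"dx":-0.02,"dy":0.009,"dz":0,"rx":0,"ry":0,"rz":0,"claw":1}

```text
time_s: 11.9
ee_pos: [0.6319, -0.094, 0.0372]
eef_rot: [-3.142, 0.0, 0.3]
force: [1.2, 0.6, 0.3]
grip_width: 0.0005
grip_force: 0.5
```

step_arm:
  plan:
    - {"dx":-0.015,"dy":0.007,"dz":0,"rx":0,"ry":0,"rz":0,"claw":1}
    - {"dx":0,"dy":0,"dz":0,"rx":0,"ry":0,"rz":0,"claw":1}

```text
time_s: 12.1
ee_pos: [0.6315, -0.0944, 0.0374]
eef_rot: [-3.141, -0.002, 0.3]
force: [4.4, 5.0, -1.7]
grip_width: 0.0002
grip_force: 3.5
```

step_arm:
  plan:
    - {"dx":-0.015,"dy":0.007,"dz":0,"rx":0,"ry":0,"rz":0,"claw":1}
    - {"dx":0,"dy":0,"dz":0,"rx":0,"ry":0,"rz":0,"claw":1}
    - {"dx":0,"dy":0,"dz":0,"rx":0,"ry":0,"rz":0,"claw":1}

```text
time_s: 12.4
ee_pos: [0.6311, -0.0946, 0.0374]
eef_rot: [-3.141, -0.004, 0.3]
force: [11.9, 10.6, -3.8]
grip_width: 0.0003
grip_force: 7.4
```

```bash
python3 ball.py
```

```text
12.4 [ 0.63110444 -0.09459924  0.03743019] [-3.1410598  -0.00409805  0.30034415] [11.94922566 10.60238926 -3.80324704]
scene ball 45 [ 0.60641582 -0.09369326  0.06253786] [ 0.599 -0.1    0.055] [ 0.614 -0.089  0.069]
finger [ 0.604 -0.109  0.032] [ 0.634 -0.081  0.099]
side ball 61 [ 0.60774836 -0.09262246  0.06239999] [ 0.6   -0.1    0.051] [ 0.617 -0.085  0.07 ]
finger [ 0.607 -0.108  0.03 ] [ 0.637 -0.08   0.106]
```

step_arm:
  plan:
    - {"dx":0.15,"dy":0,"dz":0,"rx":0,"ry":0,"rz":0,"claw":1}
    - {"dx":0.2,"dy":0,"dz":0,"rx":0,"ry":0,"rz":0,"claw":1}
    - {"dx":0,"dy":0,"dz":-0.4,"rx":0,"ry":0,"rz":0,"claw":1}
    - {"dx":0,"dy":0,"dz":-0.45,"rx":0,"ry":0,"rz":0.064,"claw":1}
    - {"dx":0,"dy":0,"dz":-0.45,"rx":0,"ry":0,"rz":0.064,"claw":1}
    - {"dx":-0.35,"dy":0.3,"dz":-0.3,"rx":0,"ry":0,"rz":0.063,"claw":1}
    - {"dx":-0.35,"dy":0.35,"dz":-0.3,"rx":0,"ry":0,"rz":0,"claw":1}
    - {"dx":-0.35,"dy":0.35,"dz":-0.2,"rx":0,"ry":0,"rz":0,"claw":1}
    - {"dx":0,"dy":0.2,"dz":0,"rx":0,"ry":0,"rz":0,"claw":1}
    - {"dx":0,"dy":0,"dz":0,"rx":0,"ry":0,"rz":0,"claw":1}

```text
time_s: 13.5
ee_pos: [0.5702, -0.2015, 0.2399]
eef_rot: [3.141, -0.001, -0.003]
force: [-0.4, -0.4, -1.3]
grip_width: 0.0002
grip_force: 0.0
```

```bash
python3 - <<'E'
from h import *
c,o=wrist(); print(o['ee_pos'],o['eef_rot'],o['time_s'],o['force'])
P,col=cloud(c); col=col.astype(int); a=np.array([.614,-.217])
d=P[:,:2]-a; r=np.hypot(*d.T); th=np.arctan2(-d[:,1],-d[:,0])
b=(abs(P[:,0]-.61)<.04)&(abs(P[:,1]+.1)<.04)&(col.max(1)<70)&(P[:,2]>.05); print('ball',b.sum(),(P[b].min(0)+P[b].max(0))/2)
for lo,hi in ((.055,.075),(.026,.075)):
    t=(r>.078)&(r<.1)&(P[:,2]>lo)&(P[:,2]<hi)&(abs(th)<1); print('tab th',t.sum(),np.median(th[t]),th[t].min(),th[t].max(),r[t].mean())
E
python3 ball.py
```

```text
[ 0.57024735 -0.20145566  0.2398937 ] [ 3.14068956e+00 -8.73693741e-04 -3.24265146e-03] 13.5 [-0.41087587 -0.37537648 -1.31246888]
ball 767 [ 0.60931981 -0.11557517  0.21937668]
tab th 108 0.4909601148594417 0.44214875754899463 0.5370896732616146 0.08684591842189755
tab th 213 0.492596023365637 0.38911878150697377 0.5834358370088667 0.08644890382108338
13.55 [ 0.57063953 -0.19995702  0.23913541] [ 3.14150447e+00  1.26130251e-04 -2.08171292e-03] [0.33703896 0.21166188 0.16305855]
scene ball 50 [ 0.60615603 -0.09338127  0.06253319] [ 0.598 -0.101  0.054] [ 0.615 -0.087  0.069]
finger [ 0.551 -0.228  0.031] [ 0.599 -0.171  0.056]
side ball 61 [ 0.60863993 -0.09234187  0.06199272] [ 0.601 -0.1    0.05 ] [ 0.618 -0.087  0.071]
finger [ 0.553 -0.228  0.031] [ 0.599 -0.17   0.056]
```

```bash
python3 -c "
from h import *
print(hand_in())"
```

```text
the job is handed in; nothing more can be done
None
```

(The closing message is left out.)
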